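# Re-hang the lift-off door of the sample cabinet and shut it

## Task

The washed door of the small sample cabinet stands in the drying rack: hang it back on the cabinet so that both hinge knuckles drop fully down over their two pins, and only then swing it shut until the roller catch snaps in and holds it. The hinge bracket was only just refitted by hand and is not exactly in its place, so feel for the pins, and never force the door: keep its load on the cabinet below 50 N, all contacts added up. Leave the vials in the cabinet and the screwdriver on the bench where they are.

Things in the scene. Friction and masses are not known exactly. Their poses are not given: they have to be found in the camera images.
- door: Loose lift-off door, 0.3 to 0.55 kg: white steel frame 156 wide x 150 high x 12 mm thick, clear window (closed), stands upright in the rack. Origin at the panel's centre. x points to the door's inside, y along the width to the hinge edge (edges at y +-78 mm), z up (edges at z +-75 mm). A black knob stands 17 mm out on the outside (-x) at y -66 mm.
- door_top (a point): Middle of the door's top edge, 75 mm above its origin, axes as the door's. The top rail under it, 12 mm thick and 24 mm high, is the place to hold the door from above.
- knuckle_lower (a point): Lower end of the door's lower hinge knuckle, on its axis (door frame 0, +90, -59 mm), axes as the door's. Both knuckles are steel tubes, 19 mm outside, 11 mm bore, 18 mm high, open at both ends, on one vertical axis.
- knuckle_upper (a point): Lower end of the door's upper hinge knuckle, on its axis (door frame 0, +90, +41 mm), axes as the door's.
- spear_tip (a point): Tip of the arrow-headed steel strike on the door's inside that enters the roller catch (door frame +38, -52, 0 mm); its head is 8 mm wide and 8.5 mm high.
- cabinet: White sheet-steel cabinet, fixed, 160 wide x 150 deep x 174 mm high, open in front. Origin at the centre of its underside on the bench; x from front (opening at x -75 mm) to back, y to the hinge side, z up. Shut, the door lies parallel to the front (door axes along cabinet axes), inner face on two rubber stops 6 mm ahead of the opening; it opens outwards, free edge to -x.
- hinge_nominal_lower (a point): Nominal seat of the lower knuckle: pin axis at the top of the lower arm (cabinet frame -87, +90, +30 mm), cabinet axes. A brass pin, 9 mm in diameter, blunt-ended, stands 20 mm up from each arm (19 mm wide, 10 mm thick, round-ended, coming from the cabinet's +x). The real pins are off nominal, both alike, by up to 5 mm in cabinet x and 6 mm in y; heights are exact.
- hinge_nominal_upper (a point): The same for the upper pin (cabinet frame -87, +90, +130 mm). The bracket of both pins is clamped in slots and gives way only over 100 N. A knuckle enters only within about 2 mm of the pin's axis; touching a pin from the side or from above shows where it is. Seated on both arms, the door's underside is 14 mm over the bench; the free edge may sag 3 mm.
- catch_mouth (a point): Middle between the two white sprung rollers of the catch inside the cabinet (cabinet frame -62, -52, +87 mm), cabinet axes. They part for the spear's head, which takes a push of about 6 to 12 N near the free edge, and then hold it. Shut, the spear's tip is about 13 mm behind this point (cabinet +x).
- panel_rack: White wire drying rack, fixed, 95 x 140 mm, 77 mm high. Origin at the centre of its underside on the bench. Its wire loops run along its y axis; the door stands in the middle slot (17 mm wide), lower edge 20 mm over the bench, its lower 57 mm between the loops.
- vial_1_mid (a point): Vial with blue cap, 25 mm diameter, 50 mm high, stands in the cabinet; point at its centre, half-way up.
- vial_2_mid (a point): Vial with white cap and pink content, 25 mm diameter, 50 mm high, stands in the cabinet; point at its centre.
- vial_3_mid (a point): Vial with red cap, 25 mm diameter, 50 mm high, stands in the cabinet; point at its centre.
- screwdriver_mid (a point): Yellow screwdriver, 174 mm long, 24 mm thick, lying on the bench; point at its middle, 10 mm up.

How it is judged:
On the way:
1. the door hangs on both pins, knuckles fully down on the arms (within 2.5 mm), upright, while it still stands open by more than 20 degrees (z of knuckle_lower in the frame of hinge_nominal_lower between -0.0025 and 0.0025 m and z of knuckle_upper in the frame of hinge_nominal_upper between -0.0025 and 0.0025 m and horizontal distance between knuckle_lower and hinge_nominal_lower below 0.0092 m and horizontal distance between knuckle_upper and hinge_nominal_upper below 0.0092 m and angle between door's own z axis and vertical below 0.06 rad and angle between the x axis of door and the x axis of cabinet, either way round above 0.35 rad), for 0.2 s.
At the end, for the whole second after the job is handed in: The door hangs with both knuckles down on the arms within 2.5 mm in height and within 9.2 mm of the nominal hinge axis, upright within 0.06 rad, shut parallel to the cabinet front within 0.06 rad with the spear's tip at least 10 mm behind the rollers' line (snapped in), and at rest (z of knuckle_lower in the frame of hinge_nominal_lower between -0.0025 and 0.0025 m and z of knuckle_upper in the frame of hinge_nominal_upper between -0.0025 and 0.0025 m and horizontal distance between knuckle_lower and hinge_nominal_lower below 0.0092 m and horizontal distance between knuckle_upper and hinge_nominal_upper below 0.0092 m and angle between door's own z axis and vertical below 0.06 rad and angle between the x axis of door and the x axis of cabinet, either way round below 0.06 rad and x of spear_tip in the frame of catch_mouth above 0.01 m and linear speed of door below 0.02 m/s); the robot touches nothing.
It fails at once if the door is pressed or knocked against the cabinet, its pins or its catch with more than 50 N in all (the sizes of all contact forces added up) (contact force between door and cabinet above 50 N).
It fails at once if a vial in the cabinet is toppled or shifted by more than 15 mm (distance of any of vial_1_mid, vial_2_mid, vial_3_mid from where it was at the start of the episode above 0.015 m).
It fails at once if the screwdriver is shifted by more than 30 mm (distance of screwdriver_mid from where it was at the start of the episode above 0.03 m).
It also fails if it takes over 64 s, if anything falls off the work surface, if the arm or the gripper's body presses on something with over 40 N, if the wrist force passes 120 N, or if a joint passes its speed limit or range.

## Robot

A 6-joint arm with a two-finger parallel gripper is mounted at the origin on a cart in front of the work surface, level with it; the furniture and walls round the work are solid. World frame = base frame: x ahead of the robot, y to its left, z up, the work surface at z = 0. Lengths are in m, angles in rad, forces in N, time in s.
With the tool pointing down it reaches from about 0.4 to 0.925 m from the base axis. Payload 3.4 kg.
Tool frame: the origin (TCP) lies at the very end of the fingers, on their centre line; the grasp point (between the pads) lies 19 mm behind it (bot.grasp_offset is the distance from the TCP to the grasp point, in m); z points along the fingers, y is the line along which they close (so a half turn about z gives the same grasp; the last joint's range is limited). The gripper opens to 85 mm and grips with 20 to 120 N. Pads are 22 mm wide; open, the fingers measure 114 mm over their backs; the gripper's body (76 mm by 85 mm) begins 54 mm behind the grasp point. The pads swing forward as they close: fully open they stand 13 mm farther back than shut.
Start: joints at [1.085, 0.307, 1.506, -0, 1.328, -0.073], TCP at [0.231, 0.527, 0.231] pointing down, gripper open.
Joint ranges: [-3.12, 3.12], [-1.05, 2.28], [0.14, 2.33], [-1.42, 4.57], [0.1, 2.73], [-2.68, 2.68]. Speed limits (rad/s): [2.57, 2.57, 3.14, 3.14, 3.14, 3.14].

## Interface

Orientations are given as [roll, pitch, yaw] about the fixed x, y, z axes, in that order (R = Rz(yaw) Ry(pitch) Rx(roll)).
In Python, from cell import bot gives the robot as it stands.
- The arm moves only by the tool carry_out, never from a script. Its argument "deltas" is a list of rows, each an object of numbers: "jaw": the closure, from 0 (fully open) to 1 (shut); "dx", "dy", "dz": the shift along the tool's x, y, z in cm; "turn": the turn about the tool's z in rad. A call has 1 to 10 rows; each row shifts and turns the commanded pose from where the row before left it, along the tool's axes as they then stand; what a row does not reach is not made up. A row lasts 1/8 s, in which the tool goes at most 62.5 mm and 10.7 degrees, less where a joint would pass 70% of its speed; a pose out of reach is approached as far as the arm can. A call is refused whole if a number of a shift passes 6.25 or a number of a turn 0.188, either way. A call with a gripper value outside its range is refused whole. The fingers move at their own pace and stop on an object; "newtons" is the grip in N (left out, the last holds). Time passes only in rows, so rows that do not move let the fingers close. It gives the time, the measured TCP pose, the force, the opening and the grip force at its end, in the units of the state.
- bot.observe(): the state, without advancing time (a new reading comes with each control period).
- bot.read_camera(name): name is "side" or "top"; returns a dict with "img" (384x512x3 uint8, red, green, blue), "range_z" (384x512 float32, m along the optical axis (not along the pixel's ray), 0 where there is no reading), "mtx" (3x3 intrinsics, pixels), "xyz" and "orientation" of the camera in the world. Camera axes: x right, y up, looking along -z (the intrinsics and any distortion apply to the point x, -y, -z); pixel columns grow to the right and rows downward; lengths in m; the calibration is good to about 2 mm. A picture is of the moment at which its call begins.
- bot.hand_in(): hands the job in; it is judged then, once.
The state is a dict: "clock": time; "q": joint angles; "qvel": joint speeds; "effort": joint torques, N m; "eef_pos": TCP position; "orientation": TCP orientation; "force": force on the tool from outside, world axes, zero at the start; "ft_torque": the same for the moment, N m; "gripper_width": opening from 0.0 (shut) to 1.0 (fully open); "finger_force": force on a finger pad.
Only numpy, scipy, OpenCV 4.12 (cv2) and the standard library are available. Lean on these libraries where they do the work, as an engineer would, in place of code of your own. Each camera call takes 0.05 s, during which the arm holds its last target. There are 200 camera calls.

## Working session

There is one attempt and no reset: what is moved stays moved. The work goes in short steps, Python scripts to look and compute and a tool call to move; the robot and the scene stay as the last step left them, time stands still between calls to the robot, and variables do not carry over. Pictures are saved under pics/ and viewed, at most 10 in all, crops included, and the job is handed in when it is done.

Besides the shell and the picture viewer there is one more tool, called after "Call:" as name(argument=value, ...) on one line, values as JSON. carry_out: Moves the arm, as the interface text tells. Its arguments: {"type":"object","properties":{"deltas":{"type":"array","items":{"type":"object","properties":{"jaw":{"type":"number"},"dx":{"type":"number"},"dy":{"type":"number"},"dz":{"type":"number"},"turn":{"type":"number"}}}},"newtons":{"type":"number"}},"required":["deltas"]}

```bash
mkdir -p pics; ls; cat > h.py <<'E'
import numpy as np, cv2, pickle
from scipy.spatial.transform import Rotation as R
from cell import bot
def cam(n,save=None):
    c=bot.read_camera(n); c['Rm']=R.from_euler('xyz',c['orientation']).as_matrix()
    if save: cv2.imwrite('pics/'+save,cv2.cvtColor(c['img'],cv2.COLOR_RGB2BGR))
    return c
def cloud(c):
    v,u=np.mgrid[0:384,0:512]; d=c['range_z']; K=c['mtx']
    p=np.stack([(u-K[0,2])/K[0,0]*d,-(v-K[1,2])/K[1,1]*d,-d],-1)
    w=p@c['Rm'].T+np.array(c['xyz']); w[d==0]=np.nan
    return w
E
python3 - <<'E'
from h import *
s=bot.observe(); print({k:np.round(v,3) for k,v in s.items()})
for n in('top','side'):
    c=cam(n); print(n,c['xyz'],c['orientation'],c['mtx'].tolist(),(c['range_z']==0).mean())
    pickle.dump(c,open(n+'0.pkl','wb'))
    cv2.imwrite(f'pics/{n}0.png',cv2.resize(cv2.cvtColor(c['img'],cv2.COLOR_RGB2BGR),(800,600)))
E
```

```text
pics
{'clock': np.float64(0.0), 'q': array([ 1.085,  0.308,  1.508, -0.   ,  1.328, -0.074]), 'qvel': array([ 0.001, -0.001,  0.001, -0.001, -0.002,  0.   ]), 'effort': array([ 1.0000e-03, -4.5756e+01, -2.5192e+01, -0.0000e+00,  1.3000e-02,
        0.0000e+00]), 'eef_pos': array([0.23 , 0.526, 0.23 ]), 'orientation': array([-3.14 , -0.   ,  2.729]), 'force': array([-0.476,  0.902,  0.338]), 'ft_torque': array([ 0.045, -0.105,  0.047]), 'finger_force': np.float64(0.0), 'gripper_width': np.float64(0.999)}
top [-0.20910126 -0.14663888  1.09779059] [ 6.81937569e-01 -3.02509643e-04 -1.40145916e+00] [[482.3924748513851, 0.0, 254.6755758381927], [0.0, 482.3924748513851, 193.99600783153508], [0.0, 0.0, 1.0]] 0.0038045247395833335
side [ 0.18585478 -0.67583998  0.45180021] [ 1.19199884 -0.01473456 -0.45660089] [[362.90730412562664, 0.0, 250.55908758540576], [0.0, 362.90730412562664, 194.4525376567249], [0.0, 0.0, 1.0]] 0.003997802734375
```

View pics/top0.png

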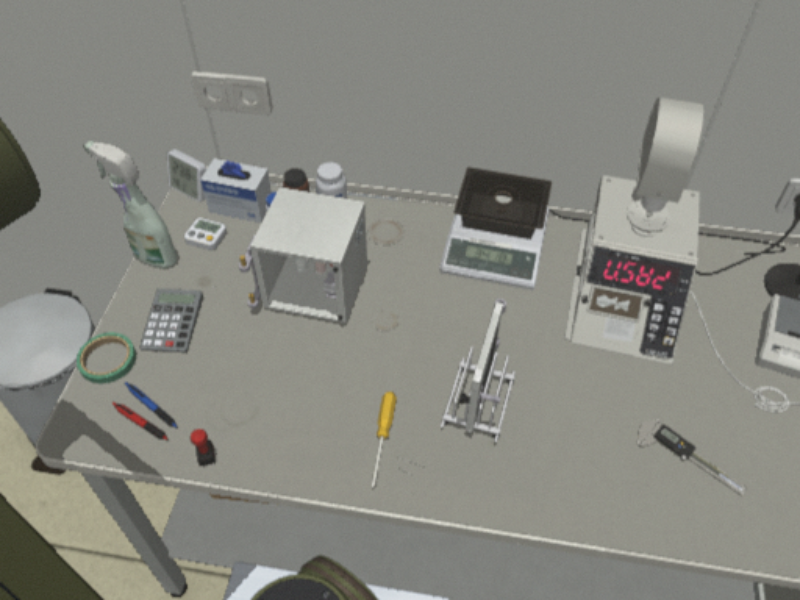

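View pics/side0.png

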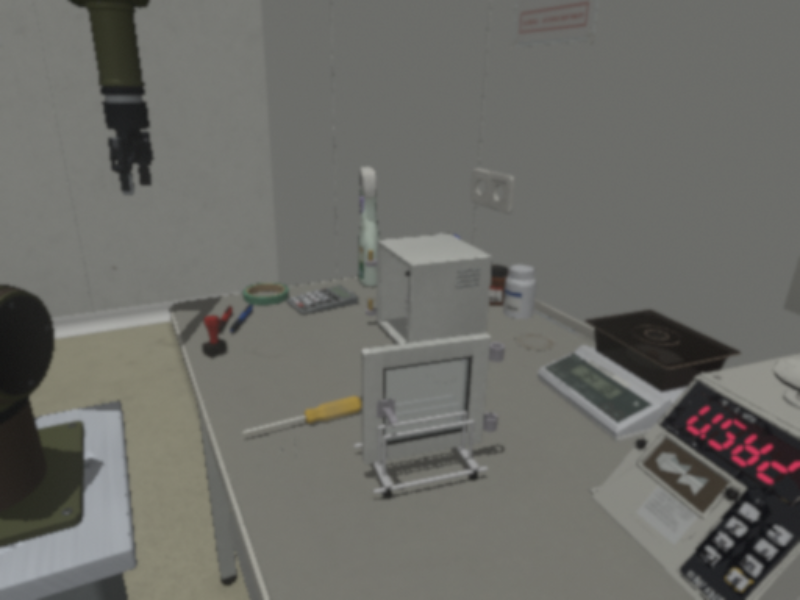

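The top view shows the cabinet (310,255) open towards the robot, with brass pins on its left at (245,260) and (252,298). The door stands in the rack at (485,365) with the hinge edge away from the robot and the knob on the left. The side view confirms the knuckles on the far edge at (495,353) and (490,422). So the door already stands about 90° open relative to the cabinet.

```bash
python3 - <<'E'
from h import *
c=pickle.load(open('top0.pkl','rb')); w=cloud(c); s=pickle.load(open('side0.pkl','rb')); ws=cloud(s)
z=w[...,2]; im=c['img'].astype(int)
def box(u0,v0,u1,v1):
    m=np.zeros(z.shape,bool); k=.64; m[int(v0*k):int(v1*k),int(u0*k):int(u1*k)]=1; return m
def rect(m,w,name):
    p=w[m][:,:2]; r=cv2.minAreaRect((p*1000).astype(np.float32)); print(name,m.sum(),'z',np.median(w[m][:,2]).round(4),np.round(r[0],1),np.round(r[1],1),r[2]); print(cv2.boxPoints(r).round(1).tolist())
m=box(230,180,385,330)&(abs(z-.174)<.006); rect(m,w,'cab')
m2=box(440,290,520,440)&(z>.160)&(z<.18); rect(m2,w,'doortop')
zs=ws[...,2]
ms=np.zeros(zs.shape,bool); ms[205:245,220:330]=1; ms&=(zs>.155)&(zs<.18); 
p=ws[ms]; print('side doortop',len(p),p[:,0].min(),p[:,0].max(),np.median(zs[ms])); rect(ms&(ws[...,1]<.1),ws,'sd')
# brass
hsv=cv2.cvtColor(c['img'],cv2.COLOR_RGB2HSV)
mb=box(225,240,275,320)&(hsv[...,0]>10)&(hsv[...,0]<32)&(hsv[...,1]>70)
n,l,st,ce=cv2.connectedComponentsWithStats(mb.astype(np.uint8))
for i in range(1,n):
    q=w[l==i]; print('brass',st[i],ce[i],np.nanmedian(q,0).round(4),np.nanmax(q[:,2]))
my=(hsv[...,0]>18)&(hsv[...,0]<35)&(hsv[...,1]>150)&box(350,380,420,500)
print('screw',np.nanmean(w[my],0))
# knuckles in side
for (u,v) in((495,353),(490,422),(385,410)): print(ws[int(v*.64)-1:int(v*.64)+2,int(u*.64)-1:int(u*.64)+2].reshape(-1,3).round(3).tolist()[4])
print(ws[int(340*.64)-3:int(360*.64),int(365*.64):int(480*.64):12,:][::4].round(3).tolist())
E
```

```text
cab 2419 z 0.1746 [681.6 163.1] [161.4 157.3] 85.39259338378906
[[596.7000122070312, 89.0], [753.5, 76.30000305175781], [766.5, 237.1999969482422], [609.5999755859375, 249.89999389648438]]
doortop 288 z 0.1702 [ 485.  -166.5] [ 12.  155.3] 82.06000518798828
[[407.20001220703125, -161.6999969482422], [561.0, -183.1999969482422], [562.7000122070312, -171.1999969482422], [408.8999938964844, -149.8000030517578]]
side doortop 870 0.40838784507952164 0.581663060101603 0.1655359352869186
sd 870 z 0.1655 [ 494.8 -169. ] [ 14.9 173.7] 81.65071868896484
[[407.79998779296875, -163.6999969482422], [579.5999755859375, -189.0], [581.7999877929688, -174.3000030517578], [409.8999938964844, -149.0]]
brass [154 163   3   7  18] [155.05555556 165.88888889] [0.6034 0.2616 0.1456] 0.15147647296972933
brass [159 188   4   6  16] [160.75 190.  ] [0.6023 0.2615 0.0456] 0.05429685683309948
screw [ 0.42030488 -0.01917451  0.0196176 ]
[0.568, -0.185, 0.15]
[0.571, -0.185, 0.05]
[0.431, -0.17, 0.097]
[[[0.575, 0.219, 0.001], [0.607, 0.203, 0.002], [0.628, 0.168, 0.012], [0.623, 0.09, 0.046], [0.658, 0.086, 0.041], [0.695, 0.082, 0.036], [0.55, -0.173, 0.171]], [[0.563, 0.192, 0.002], [0.596, 0.181, 0.0], [0.616, 0.145, 0.012], [0.624, 0.09, 0.034], [0.5, -0.17, 0.171], [0.521, -0.177, 0.17], [0.545, -0.181, 0.167]], [[0.553, 0.169, 0.002], [0.434, -0.157, 0.171], [0.454, -0.166, 0.17], [0.476, -0.17, 0.168], [0.498, -0.174, 0.166], [0.522, -0.177, 0.162], [0.546, -0.181, 0.159]], [[0.41, -0.16, 0.169], [0.431, -0.165, 0.167], [0.453, -0.167, 0.163], [0.476, -0.17, 0.16], [0.498, -0.175, 0.158], [0.523, -0.177, 0.153], [0.546, -0.182, 0.151]]]
```

```bash
cat >> h.py <<'E'
def go(*pts,yaw=None):
    """print tool-axis shifts (cm) between world points, from the measured pose"""
    s=bot.observe(); p=np.array(s['eef_pos']); o=s['orientation']; y=o[2] if yaw is None else yaw
    print('t',round(float(s['clock']),2),'p',np.round(p,4),'o',np.round(o,4),'F',np.round(s['force'],2),'q',np.round(s['q'],2),'w',round(float(s['gripper_width']),3),'ff',round(float(s['finger_force']),1))
    for q in pts:
        d=(np.array(q)-p)*100; p=np.array(q)
        print(q,'dx %.2f dy %.2f dz %.2f'%(d[0]*np.cos(y)+d[1]*np.sin(y), d[0]*np.sin(y)-d[1]*np.cos(y), -d[2]))
E
python3 -c "
from h import *
go((.45,.2,.26),(.485,-.1665,.23),yaw=3.003)"
```

```text
t 0.1 p [0.2304 0.5261 0.2305] o [-3.1397e+00 -2.0000e-04  2.7288e+00] F [1.25 0.03 0.24] q [ 1.08  0.31  1.51  0.    1.33 -0.07] w 0.999 ff 0.0
(0.45, 0.2, 0.26) dx -26.26 dy -29.27 dz -2.95
(0.485, -0.1665, 0.23) dx -8.53 dy -35.82 dz 3.00
```

Call:
carry_out(deltas=[{"turn":-0.137,"jaw":0},{"turn":-0.137},{"dx":-3.28,"dy":-3.66,"dz":-0.37},{"dx":-3.28,"dy":-3.66,"dz":-0.37},{"dx":-3.28,"dy":-3.66,"dz":-0.37},{"dx":-3.28,"dy":-3.66,"dz":-0.37},{"dx":-3.28,"dy":-3.66,"dz":-0.37},{"dx":-3.28,"dy":-3.66,"dz":-0.37},{"dx":-3.28,"dy":-3.66,"dz":-0.37},{"dx":-3.28,"dy":-3.66,"dz":-0.37}])

```text
$.deltas[0]: bad value
```

Call:
carry_out(deltas=[{"dx":-1.07,"dy":-4.48,"dz":0.37},{"dx":-1.07,"dy":-4.48,"dz":0.37},{"dx":-1.07,"dy":-4.48,"dz":0.37},{"dx":-1.07,"dy":-4.48,"dz":0.37},{"dx":-1.07,"dy":-4.48,"dz":0.37},{"dx":-1.07,"dy":-4.48,"dz":0.37},{"dx":-1.07,"dy":-4.48,"dz":0.37},{"dx":-1.07,"dy":-4.48,"dz":0.37},{},{}])

```text
$.deltas[0]: bad value
```

```bash
python3 -c "
from h import *
go((.485,-.1665,.21),(.485,-.1665,.141))"
```

```text
t 0.1 p [0.2304 0.5261 0.2305] o [-3.1397e+00 -2.0000e-04  2.7288e+00] F [1.25 0.03 0.24] q [ 1.08  0.31  1.51  0.    1.33 -0.07] w 0.999 ff 0.0
(0.485, -0.1665, 0.21) dx -51.11 dy -53.23 dz 2.05
(0.485, -0.1665, 0.141) dx 0.00 dy 0.00 dz 6.90
```

Call:
carry_out(deltas=[{"dx":0,"dy":0,"dz":0,"turn":-0.137,"jaw":0},{"dx":0,"dy":0,"dz":0,"turn":-0.137,"jaw":0},{"dx":-3.28,"dy":-3.66,"dz":-0.37,"turn":0,"jaw":0},{"dx":-3.28,"dy":-3.66,"dz":-0.37,"turn":0,"jaw":0},{"dx":-3.28,"dy":-3.66,"dz":-0.37,"turn":0,"jaw":0},{"dx":-3.28,"dy":-3.66,"dz":-0.37,"turn":0,"jaw":0},{"dx":-3.28,"dy":-3.66,"dz":-0.37,"turn":0,"jaw":0},{"dx":-3.28,"dy":-3.66,"dz":-0.37,"turn":0,"jaw":0},{"dx":-3.28,"dy":-3.66,"dz":-0.37,"turn":0,"jaw":0},{"dx":-3.28,"dy":-3.66,"dz":-0.37,"turn":0,"jaw":0}])

```text
clock: 1.35
eef_pos: [0.4505, 0.1989, 0.2607]
orientation: [-3.141, -0.001, 3.003]
force: [0.8, 0.3, 0.1]
gripper_width: 1.002
finger_force: 0.0
```

Call:
carry_out(deltas=[{"dx":-1.07,"dy":-4.48,"dz":0.37,"turn":0,"jaw":0},{"dx":-1.07,"dy":-4.48,"dz":0.37,"turn":0,"jaw":0},{"dx":-1.07,"dy":-4.48,"dz":0.37,"turn":0,"jaw":0},{"dx":-1.07,"dy":-4.48,"dz":0.37,"turn":0,"jaw":0},{"dx":-1.07,"dy":-4.48,"dz":0.37,"turn":0,"jaw":0},{"dx":-1.07,"dy":-4.48,"dz":0.37,"turn":0,"jaw":0},{"dx":-1.07,"dy":-4.48,"dz":0.37,"turn":0,"jaw":0},{"dx":-1.07,"dy":-4.48,"dz":0.37,"turn":0,"jaw":0},{"dx":0,"dy":0,"dz":0,"turn":0,"jaw":0}])

```text
clock: 2.48
eef_pos: [0.4853, -0.1693, 0.2305]
orientation: [-3.141, -0.001, 2.999]
force: [0.0, 0.0, 0.0]
gripper_width: 0.998
finger_force: 0.0
```

```bash
python3 -c "
from h import *
go((.485,-.1665,.21),(.485,-.1665,.141))"
```

```text
t 2.48 p [ 0.4853 -0.1693  0.2305] o [-3.1409e+00 -8.0000e-04  2.9987e+00] F [0.02 0.04 0.04] q [-0.42  0.22  1.63 -0.    1.29 -1.84] w 0.998 ff 0.0
(0.485, -0.1665, 0.21) dx 0.07 dy 0.27 dz 2.05
(0.485, -0.1665, 0.141) dx 0.00 dy 0.00 dz 6.90
```

Call:
carry_out(deltas=[{"dx":0.07,"dy":0.27,"dz":2.0,"turn":0,"jaw":0},{"dx":0,"dy":0,"dz":2.5,"turn":0,"jaw":0},{"dx":0,"dy":0,"dz":2.5,"turn":0,"jaw":0},{"dx":0,"dy":0,"dz":1.95,"turn":0,"jaw":0},{"dx":0,"dy":0,"dz":0,"turn":0,"jaw":0.5},{"dx":0,"dy":0,"dz":0,"turn":0,"jaw":1},{"dx":0,"dy":0,"dz":0,"turn":0,"jaw":1},{"dx":0,"dy":0,"dz":0,"turn":0,"jaw":1},{"dx":0,"dy":0,"dz":0,"turn":0,"jaw":1},{"dx":0,"dy":0,"dz":0,"turn":0,"jaw":1}], newtons=60)

```text
clock: 3.72
eef_pos: [0.4856, -0.164, 0.1428]
orientation: [-3.141, 0.002, 3.003]
force: [-0.4, 0.1, 6.7]
gripper_width: 0.129
finger_force: 60.3
```

Call:
carry_out(deltas=[{"dx":0,"dy":0,"dz":-0.8,"turn":0,"jaw":1},{"dx":0,"dy":0,"dz":-1.7,"turn":0,"jaw":1},{"dx":0,"dy":0,"dz":-2.5,"turn":0,"jaw":1},{"dx":0,"dy":0,"dz":-2,"turn":0,"jaw":1},{"dx":0,"dy":0,"dz":0,"turn":0,"jaw":1},{"dx":0,"dy":0,"dz":0,"turn":0,"jaw":1}])

```text
clock: 4.47
eef_pos: [0.4839, -0.1631, 0.2107]
orientation: [3.141, -0.002, 3.003]
force: [0.1, -0.7, -4.3]
gripper_width: 0.129
finger_force: 59.0
```

```bash
python3 - <<'E'
from h import *
go()
for n in('top','side'):
    c=cam(n); pickle.dump(c,open(n+'1.pkl','wb')); w=cloud(c); z=w[...,2]
    im=cv2.cvtColor(c['img'],cv2.COLOR_RGB2BGR)
    cv2.imwrite(f'pics/{n}1.png',im)
b=np.hstack([cv2.resize(cv2.imread('pics/top1.png')[130:300,200:400],(400,340)),cv2.resize(cv2.imread('pics/side1.png')[130:300,190:390],(400,340))])
cv2.imwrite('pics/m1.png',b)
E
```

```text
t 4.47 p [ 0.4839 -0.1631  0.2107] o [ 3.1408e+00 -2.5000e-03  3.0027e+00] F [ 0.05 -0.68 -4.32] q [-0.41  0.24  1.67  0.    1.24 -1.84] w 0.129 ff 59.0
```

View pics/m1.png

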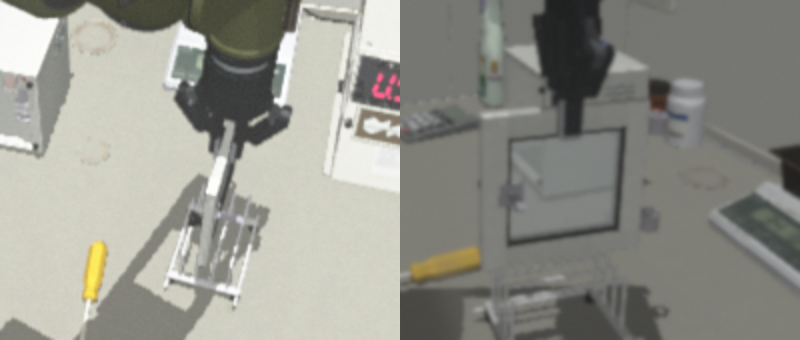

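The door is held level above the rack: in the left crop its top edge is at (215,180), and the right crop shows it hanging square. Carrying it over now.

Call:
carry_out(deltas=[{"dx":1.4,"dy":-0.2,"dz":0,"turn":0,"jaw":1},{"dx":1.5,"dy":1.0,"dz":0,"turn":0,"jaw":1},{"dx":0.4,"dy":2.6,"dz":0,"turn":0,"jaw":1},{"dx":0.6,"dy":4.2,"dz":0,"turn":0,"jaw":1},{"dx":0.6,"dy":4.2,"dz":0,"turn":0,"jaw":1},{"dx":0.6,"dy":4.2,"dz":0,"turn":0,"jaw":1},{"dx":0.6,"dy":4.2,"dz":0,"turn":0,"jaw":1},{"dx":0.6,"dy":4.2,"dz":0,"turn":0,"jaw":1},{"dx":0.6,"dy":4.2,"dz":0,"turn":0,"jaw":1},{"dx":0.6,"dy":4.2,"dz":0,"turn":0,"jaw":1}])

```text
clock: 5.82
eef_pos: [0.4541, 0.1729, 0.2118]
orientation: [-3.141, -0.001, 3.003]
force: [0.8, 0.0, -4.7]
gripper_width: 0.127
finger_force: 59.1
```

Call:
carry_out(deltas=[{"dx":0.6,"dy":4.2,"dz":0,"turn":0,"jaw":1},{"dx":0.5,"dy":3.2,"dz":0,"turn":0,"jaw":1},{"dx":0.2,"dy":1.6,"dz":0,"turn":0,"jaw":1},{"dx":0,"dy":0,"dz":0,"turn":0,"jaw":1},{"dx":0,"dy":0,"dz":0,"turn":0,"jaw":1}])

```text
clock: 6.45
eef_pos: [0.4551, 0.2613, 0.2116]
orientation: [-3.14, -0.001, 3.002]
force: [-0.4, -0.1, -5.0]
gripper_width: 0.133
finger_force: 59.1
```

```bash
python3 -c "
from h import *
go((.48,.2755,.21),(.48,.2755,.163),(.495,.2755,.163))"
```

```text
t 6.45 p [0.4551 0.2613 0.2116] o [-3.1402e+00 -5.0000e-04  3.0024e+00] F [-0.39 -0.14 -4.96] q [ 0.44  0.25  1.64 -0.    1.25 -0.99] w 0.133 ff 59.1
(0.48, 0.2755, 0.21) dx -2.27 dy 1.76 dz 0.16
(0.48, 0.2755, 0.163) dx 0.00 dy 0.00 dz 4.70
(0.495, 0.2755, 0.163) dx -1.49 dy 0.21 dz -0.00
```

Call:
carry_out(deltas=[{"dx":-1.2,"dy":0.9,"dz":0.16,"turn":0,"jaw":1},{"dx":-1.07,"dy":0.86,"dz":0.7,"turn":0,"jaw":1},{"dx":0,"dy":0,"dz":1.5,"turn":0,"jaw":1},{"dx":0,"dy":0,"dz":1.5,"turn":0,"jaw":1},{"dx":0,"dy":0,"dz":1.0,"turn":0,"jaw":1},{"dx":0,"dy":0,"dz":0,"turn":0,"jaw":1},{"dx":0,"dy":0,"dz":0,"turn":0,"jaw":1}])

```text
clock: 7.32
eef_pos: [0.4807, 0.277, 0.1635]
orientation: [3.141, 0.0, 3.003]
force: [-0.2, 0.7, -4.4]
gripper_width: 0.13
finger_force: 59.0
```

```bash
python3 - <<'E'
from h import *
go()
c=cam('top'); pickle.dump(c,open('top2.pkl','wb')); s=cam('side'); pickle.dump(s,open('side2.pkl','wb'))
f=lambda c:cv2.cvtColor(c['img'],cv2.COLOR_RGB2BGR)
a=cv2.resize(f(c)[130:230,90:190],(400,400),interpolation=cv2.INTER_CUBIC)
b=cv2.resize(f(s)[120:220,180:280],(400,400),interpolation=cv2.INTER_CUBIC)
cv2.imwrite('pics/m2.png',np.hstack([a,b]))
E
```

```text
t 7.33 p [0.4807 0.277  0.1635] o [3.1413e+00 5.0000e-04 3.0029e+00] F [-0.16  0.72 -4.43] q [ 0.45  0.34  1.64 -0.    1.16 -0.99] w 0.13 ff 59.0
```

View pics/m2.png

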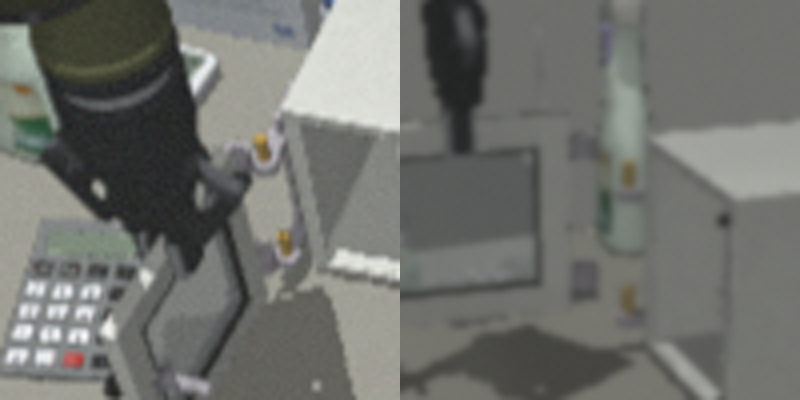

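The left crop shows the knuckle (235,165) next to the upper pin (262,147), and the lower pin at (285,242). The right crop shows both knuckles (583,148) and (583,280), and both pins (628,173) and (628,300).

```bash
cat >> h.py <<'E'
def ray(c,u,v):
    K=c['mtx']; d=c['Rm']@np.array([(u-K[0,2])/K[0,0],-(v-K[1,2])/K[1,1],-1]); return np.array(c['xyz']),d/np.linalg.norm(d)
def tri(a,b):
    (o1,d1),(o2,d2)=a,b; t=np.linalg.lstsq(np.stack([d1,-d2],1),o2-o1,rcond=None)[0]
    p,q=o1+t[0]*d1,o2+t[1]*d2; return (p+q)/2,np.linalg.norm(p-q)
def brass(c,x0,y0,x1,y1):
    h=cv2.cvtColor(c['img'],cv2.COLOR_RGB2HSV); m=((h[...,0]>8)&(h[...,0]<32)&(h[...,1]>70)).astype(np.uint8)
    k=np.zeros_like(m);k[y0:y1,x0:x1]=1;n,l,st,ce=cv2.connectedComponentsWithStats(m*k)
    return sorted([(tuple(ce[i]),tuple(st[i])) for i in range(1,n) if st[i][4]>5],key=lambda r:r[0][1])
E
python3 - <<'E'
from h import *
c=pickle.load(open('top2.pkl','rb'));s=pickle.load(open('side2.pkl','rb'))
bt=brass(c,148,155,170,200); bs=brass(s,230,155,245,205)
print(bt);print(bs)
for i in range(2): print('pin',tri(ray(c,*bt[i][0]),ray(s,*bs[i][0])), cloud(s)[int(bs[i][0][1]),int(bs[i][0][0])].round(4))
w=cloud(s)
for n,(v0,v1) in {'up':(150,163),'lo':(184,196)}.items():
    p=w[v0:v1,220:233].reshape(-1,3); p=p[(p[:,0]>.54)&(p[:,0]<.60)&(p[:,1]>.22)&(p[:,1]<.29)]
    print(n,len(p),p.min(0).round(4),p.max(0).round(4),np.median(p,0).round(4))
# side-image gray profile across upper knuckle and lower
g=s['img'].astype(int).mean(2)
print(g[156,214:245].round().tolist()); print(g[190,214:245].round().tolist()); print(g[145:175,226].round().tolist()); print(g[178:205,226].round().tolist())
E
```

```text
[((np.float64(155.05555555555554), np.float64(165.88888888888889)), (np.int32(154), np.int32(163), np.int32(3), np.int32(7), np.int32(18))), ((np.float64(160.7058823529412), np.float64(190.11764705882354)), (np.int32(159), np.int32(188), np.int32(4), np.int32(6), np.int32(17)))]
[((np.float64(236.5), np.float64(163.0)), (np.int32(236), np.int32(161), np.int32(2), np.int32(5), np.int32(10))), ((np.float64(236.54545454545453), np.float64(194.27272727272728)), (np.int32(236), np.int32(192), np.int32(2), np.int32(6), np.int32(11)))]
pin (array([0.60622853, 0.26323881, 0.14188878]), np.float64(0.00038193710750550417)) [0.6032 0.2605 0.1429]
pin (array([0.60537601, 0.26261283, 0.04244395]), np.float64(0.001416232498182918)) [0.6039 0.262  0.0443]
up 74 [0.5525 0.2536 0.1501] [0.5788 0.2691 0.1866] [0.5637 0.2604 0.1684]
lo 79 [0.5506 0.2524 0.0483] [0.5793 0.271  0.0854] [0.5627 0.2602 0.0682]
[99.0, 109.0, 114.0, 116.0, 115.0, 115.0, 114.0, 110.0, 97.0, 90.0, 90.0, 92.0, 91.0, 88.0, 85.0, 90.0, 102.0, 114.0, 123.0, 130.0, 137.0, 144.0, 149.0, 150.0, 147.0, 139.0, 128.0, 114.0, 106.0, 109.0, 122.0]
[73.0, 91.0, 108.0, 115.0, 116.0, 116.0, 115.0, 112.0, 103.0, 94.0, 91.0, 92.0, 92.0, 90.0, 89.0, 99.0, 110.0, 116.0, 116.0, 116.0, 113.0, 113.0, 112.0, 110.0, 111.0, 111.0, 111.0, 108.0, 108.0, 110.0, 113.0]
[110.0, 110.0, 110.0, 110.0, 110.0, 109.0, 110.0, 107.0, 102.0, 96.0, 92.0, 91.0, 91.0, 93.0, 98.0, 106.0, 109.0, 110.0, 110.0, 110.0, 110.0, 110.0, 110.0, 110.0, 110.0, 110.0, 110.0, 110.0, 109.0, 110.0]
[114.0, 115.0, 116.0, 117.0, 117.0, 115.0, 109.0, 96.0, 88.0, 89.0, 91.0, 91.0, 92.0, 89.0, 83.0, 77.0, 84.0, 103.0, 112.0, 116.0, 117.0, 116.0, 117.0, 117.0, 117.0, 117.0, 115.0]
```

```bash
python3 - <<'E'
from h import *
c=pickle.load(open('top2.pkl','rb'));s=pickle.load(open('side2.pkl','rb'))
def proj(c,p):
    q=c['Rm'].T@(np.array(p)-c['xyz']); K=c['mtx']; return (K[0,2]+K[0,0]*q[0]/-q[2],K[1,2]-K[1,1]*q[1]/-q[2])
for z in(.1565,.1745,.0565,.0745): print(z,np.round(proj(s,(.5698,.2645,z)),2),np.round(proj(c,(.5698,.2645,z)),2))
for z in(.13,.14,.15): print('pin',np.round(proj(s,(.606,.263,z)),2),np.round(proj(c,(.606,.263,z)),2))
print(c['img'][158:180,143:160].mean(2).astype(int))
E
```

```text
0.1565 [224.88 159.44] [149.53 172.3 ]
0.1745 [224.8 153.4] [148.35 167.65]
0.0565 [225.26 191.64] [155.63 196.32]
0.0745 [225.19 186.  ] [154.58 192.2 ]
pin [236.51 166.85] [155.8  169.01]
pin [236.51 163.61] [155.21 166.51]
pin [236.51 160.34] [154.61 163.98]
[[156 154 153 156 156 156 155 153 155 156 156 154 155 152 159 167 180]
 [150 153 155 154 155 156 155 155 153 153 155 155 154 156 154 160 158]
 [155 156 156 157 156 157 156 156 153 154 156 156 155 156 149 146 121]
 [158 156 156 155 154 153 157 158 152 156 157 154 153 155 154 152 119]
 [156 154 157 154 159 156 157 153 156 155 156 154 152 151 175 166 124]
 [159 156 155 154 156 155 155 155 155 155 154 155 153 151 181 181 150]
 [156 157 156 156 158 155 144 155 154 155 144 146 144 143 173 178 171]
 [157 157 154 155 165 163 161 163 165 154 135 126 121 111 171 181 177]
 [142 146 145 163 165 143 151 154 163 158 124 103  94  92 153 177 174]
 [138 131 135 155 137 114 114 116 140 137 141 106  90  83 122 172 163]
 [127 132 133 133 114 100 109 107 110 113 158 123  91  85  99 168 150]
 [122 135 133 125 108 107 106 108  98  94 151 132 103  94 114 174 140]
 [125 134 133 111 103 110 101 105  94  84 134 153 135 135 152 160 120]
 [111 123 119 105 102 104  99  99  92  88 112 151 154 154 153 133 106]
 [ 95 104 101 100  99  92  87  89  80  88 101 121 131 134 121 107 108]
 [ 93  94  93  95  93  72  60  60  59  85 122 114 113 115 116 114 137]
 [ 88  89  94  92  86  79  62  58  47  69 131 138 134 138 141 142 155]
 [ 73  86  88  93  94  96  86  71  51  65 130 150 156 154 155 157 156]
 [ 64  74  80  87  94 100  91  79  64  97 146 156 155 155 158 156 157]
 [ 63  60  65  72  81  90  89  77  75 129 150 154 154 156 155 154 155]
 [ 75  60  58  60  65  70  74  71 119 151 155 155 155 156 155 155 154]
 [ 75  61  52  54  57  57  56  80 143 158 154 156 156 157 151 155 155]]
```

Call:
carry_out(deltas=[{"dx":-0.9,"dy":0.1,"dz":0,"turn":0,"jaw":1},{"dx":-0.9,"dy":0.1,"dz":0,"turn":0,"jaw":1},{"dx":-0.9,"dy":0.1,"dz":0,"turn":0,"jaw":1},{"dx":-0.8,"dy":0.09,"dz":0,"turn":0,"jaw":1},{"dx":0,"dy":0,"dz":0.2,"turn":0,"jaw":1},{"dx":0,"dy":0,"dz":0,"turn":0,"jaw":1},{"dx":0,"dy":0,"dz":0,"turn":0,"jaw":1}])

```text
clock: 8.3
eef_pos: [0.5152, 0.2758, 0.161]
orientation: [-3.141, -0.001, 3.003]
force: [-0.7, -0.2, -4.9]
gripper_width: 0.126
finger_force: 59.2
```

```bash
python3 - <<'E'
from h import *
go((.5159,.276,.1615))
c=cam('top'); s=cam('side')
f=lambda c:cv2.cvtColor(c['img'],cv2.COLOR_RGB2BGR)
a=cv2.resize(f(c)[145:205,130:190],(400,400),interpolation=cv2.INTER_CUBIC)
b=cv2.resize(f(s)[140:200,205:265],(400,400),interpolation=cv2.INTER_CUBIC)
cv2.imwrite('pics/m3.png',np.hstack([a,b]))
E
```

```text
t 8.3 p [0.5152 0.2758 0.161 ] o [-3.1413e+00 -7.0000e-04  3.0030e+00] F [-0.67 -0.16 -4.9 ] q [ 0.42  0.38  1.58  0.    1.18 -1.01] w 0.126 ff 59.2
(0.5159, 0.276, 0.1615) dx -0.07 dy 0.03 dz -0.05
```

View pics/m3.png

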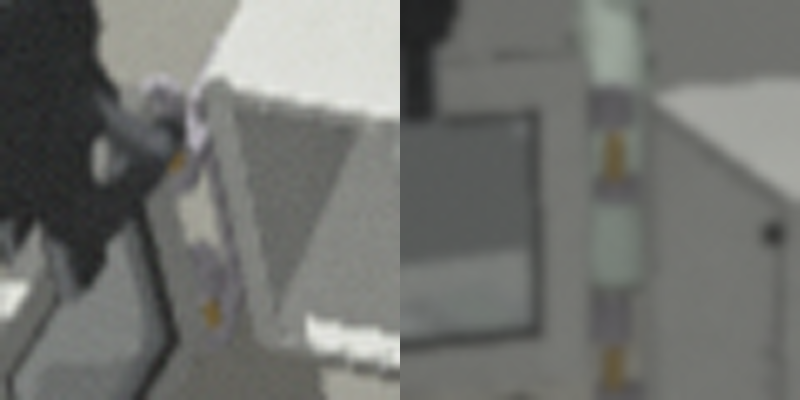

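The knuckles line up over the pins: in the right crop the knuckle is centred at about 611 and the pins at 614. In the left crop the lower knuckle (208,265) sits right above its pin (212,313). Lowering to feel for the pins.

Call:
carry_out(deltas=[{"dx":-0.07,"dy":0.03,"dz":0.1,"turn":0,"jaw":1},{"dx":0,"dy":0,"dz":0.15,"turn":0,"jaw":1},{"dx":0,"dy":0,"dz":0.15,"turn":0,"jaw":1},{"dx":0,"dy":0,"dz":0.1,"turn":0,"jaw":1},{"dx":0,"dy":0,"dz":0,"turn":0,"jaw":1}])

```text
clock: 9.02
eef_pos: [0.5164, 0.276, 0.156]
orientation: [-3.141, -0.0, 3.003]
force: [0.9, 0.2, -5.0]
gripper_width: 0.127
finger_force: 59.1
```

Call:
carry_out(deltas=[{"dx":0,"dy":0,"dz":0.1,"turn":0,"jaw":1},{"dx":0,"dy":0,"dz":0.1,"turn":0,"jaw":1},{"dx":0,"dy":0,"dz":0.1,"turn":0,"jaw":1}])

```text
clock: 9.4
eef_pos: [0.5165, 0.276, 0.1532]
orientation: [-3.142, 0.0, 3.003]
force: [0.1, -0.3, -4.5]
gripper_width: 0.131
finger_force: 59.1
```

Call:
carry_out(deltas=[{"dx":0,"dy":0,"dz":0.1,"turn":0,"jaw":1},{"dx":0,"dy":0,"dz":0.1,"turn":0,"jaw":1},{"dx":0,"dy":0,"dz":0.1,"turn":0,"jaw":1},{"dx":0,"dy":0,"dz":0.1,"turn":0,"jaw":1}])

```text
clock: 9.9
eef_pos: [0.5165, 0.276, 0.1491]
orientation: [-3.142, 0.0, 3.003]
force: [-0.3, 0.4, -3.9]
gripper_width: 0.126
finger_force: 59.1
```

Call:
carry_out(deltas=[{"dx":0,"dy":0,"dz":0.15,"turn":0,"jaw":1},{"dx":0,"dy":0,"dz":0.15,"turn":0,"jaw":1},{"dx":0,"dy":0,"dz":0.15,"turn":0,"jaw":1},{"dx":0,"dy":0,"dz":0.15,"turn":0,"jaw":1},{"dx":0,"dy":0,"dz":0.1,"turn":0,"jaw":1},{"dx":0,"dy":0,"dz":0.1,"turn":0,"jaw":1}])

```text
clock: 10.65
eef_pos: [0.5165, 0.2761, 0.1412]
orientation: [3.142, 0.0, 3.003]
force: [0.2, 0.8, -4.6]
gripper_width: 0.128
finger_force: 59.1
```

Call:
carry_out(deltas=[{"dx":0,"dy":0,"dz":0.1,"turn":0,"jaw":1},{"dx":0,"dy":0,"dz":0.1,"turn":0,"jaw":1},{"dx":0,"dy":0,"dz":0.1,"turn":0,"jaw":1}])

```text
clock: 11.02
eef_pos: [0.5165, 0.276, 0.1382]
orientation: [3.142, 0.0, 3.003]
force: [0.3, -0.1, -4.9]
gripper_width: 0.13
finger_force: 59.1
```

```bash
python3 - <<'E'
from h import *
go()
s=cam('side');c=cam('top')
f=lambda c:cv2.cvtColor(c['img'],cv2.COLOR_RGB2BGR)
a=cv2.resize(f(c)[145:205,130:190],(400,400),interpolation=cv2.INTER_CUBIC)
b=cv2.resize(f(s)[140:200,205:265],(400,400),interpolation=cv2.INTER_CUBIC)
cv2.imwrite('pics/m4.png',np.hstack([a,b]))
E
```

```text
t 11.03 p [0.5165 0.276  0.1382] o [3.1416 0.     3.0028] F [ 0.34 -0.09 -4.85] q [ 0.42  0.4   1.61 -0.    1.13 -1.01] w 0.13 ff 59.1
```

View pics/m4.png

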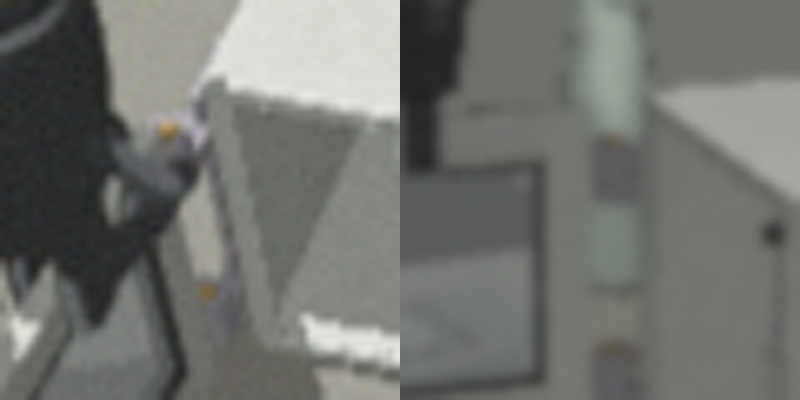

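Both brass pins now show through the tops of the knuckles, at (168,128) and (208,290) in the left crop. Lowering onto the arms.

Call:
carry_out(deltas=[{"dx":0,"dy":0,"dz":0.06,"turn":0,"jaw":1},{"dx":0,"dy":0,"dz":0.06,"turn":0,"jaw":1},{"dx":0,"dy":0,"dz":0,"turn":0,"jaw":1}])

```text
clock: 11.5
eef_pos: [0.5165, 0.2761, 0.137]
orientation: [3.142, 0.0, 3.003]
force: [0.8, 0.1, -5.0]
gripper_width: 0.128
finger_force: 59.1
```

Call:
carry_out(deltas=[{"dx":0,"dy":0,"dz":0.05,"turn":0,"jaw":1},{"dx":0,"dy":0,"dz":0.05,"turn":0,"jaw":1},{"dx":0,"dy":0,"dz":0,"turn":0,"jaw":1}])

```text
clock: 11.88
eef_pos: [0.5165, 0.2762, 0.1365]
orientation: [3.141, 0.0, 3.003]
force: [-1.8, 0.6, 0.6]
gripper_width: 0.128
finger_force: 59.8
```

Contact force on seating, so the knuckles are on the arms. Releasing and rising.

Call:
carry_out(deltas=[{"dx":0,"dy":0,"dz":0,"turn":0,"jaw":1},{"dx":0,"dy":0,"dz":0,"turn":0,"jaw":0.6},{"dx":0,"dy":0,"dz":0,"turn":0,"jaw":0.4},{"dx":0,"dy":0,"dz":0,"turn":0,"jaw":0.4},{"dx":0,"dy":0,"dz":0,"turn":0,"jaw":0.4},{"dx":0,"dy":0,"dz":-1,"turn":0,"jaw":0.4},{"dx":0,"dy":0,"dz":-2.5,"turn":0,"jaw":0.4},{"dx":0,"dy":0,"dz":-3.5,"turn":0,"jaw":0.4},{"dx":0,"dy":0,"dz":0,"turn":0,"jaw":0.4}], newtons=20)

```text
clock: 13.0
eef_pos: [0.5188, 0.2771, 0.2099]
orientation: [3.138, 0.007, 3.003]
force: [-0.5, 0.5, -0.5]
gripper_width: 0.601
finger_force: 0.0
```

```bash
python3 - <<'E'
from h import *
go()
c=cam('top'); s=cam('side')
f=lambda c:cv2.cvtColor(c['img'],cv2.COLOR_RGB2BGR)
a=cv2.resize(f(c)[130:230,90:190],(400,400),interpolation=cv2.INTER_CUBIC)
b=cv2.resize(f(s)[130:230,170:270],(400,400),interpolation=cv2.INTER_CUBIC)
cv2.imwrite('pics/m5.png',np.hstack([a,b]))
w=cloud(s); m=(w[...,2]>.155)&(w[...,2]<.17)&(w[...,0]<.6)&(w[...,0]>.38)&(w[...,1]>.2)&(w[...,1]<.33)
p=w[m]; r=np.polyfit(p[:,0],p[:,1],1); print(len(p),p.min(0),p.max(0),'slope deg',np.degrees(np.arctan(r[0])))
E
```

```text
t 13.0 p [0.5188 0.2771 0.2099] o [3.1375 0.0065 3.0028] F [-0.47  0.47 -0.47] q [ 0.42  0.34  1.52 -0.    1.28 -1.01] w 0.601 ff 0.0
201 [0.43892147 0.25908895 0.1550988 ] [0.59206073 0.29312551 0.16444296] slope deg -8.513663025005695
```

View pics/m5.png

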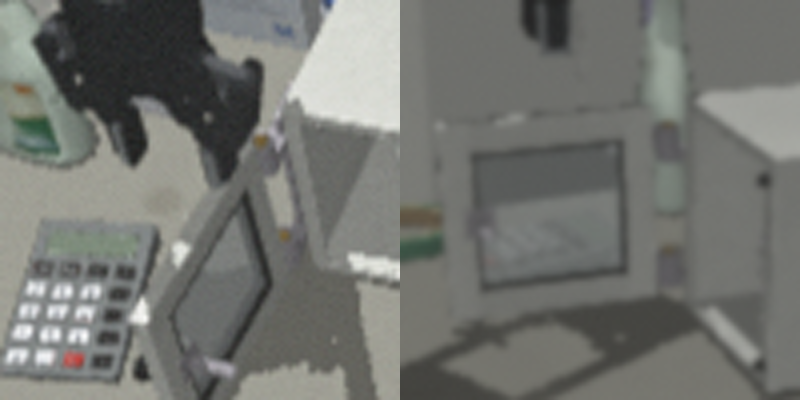

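The door hangs level on both pins at about 93° open: the pins show at (262,142) and (285,235) in the left crop, and both knuckles sit down on their arms in the right crop. Next I plan the push with closed fingers on the outer face, above the knob.

```bash
cat > path.py <<'E'
from h import *
H=np.array([.6058,.2635]); yaw=3.003; tx=np.array([np.cos(yaw),np.sin(yaw)]); ty=np.array([np.sin(yaw),-np.cos(yaw)])
a=lambda d:np.array([np.cos(np.radians(d)),np.sin(np.radians(d))])
def P(th,gap=0,rho=.150): 
    n=a(th-90); r=.0145*abs(n@ty)+.011*abs(n@tx); return H+rho*a(th)+(.006+r+gap)*n
E
python3 - <<'E'
from path import *
A=P(172,.016); go((*A,.21),(*A,.125),(*P(172,.002),.125),yaw=yaw)
p=P(172,.002)
for th in list(range(176,257,4))+[257,259,261,263,265.4]:
    q=P(th); d=(q-p)*100; p=q; print(th,q.round(4),'dx %.2f dy %.2f'%(d@tx,d@ty))
E
```

```text
t 13.1 p [0.5166 0.2761 0.2066] o [3.1410e+00 1.0000e-03 3.0028e+00] F [ 0.08  0.11 -0.88] q [ 0.42  0.34  1.52 -0.    1.28 -1.01] w 0.596 ff 0.0
(np.float64(0.46234118927041395), np.float64(0.32053200187461456), 0.21) dx 5.98 dy 3.65 dz -0.34
(np.float64(0.46234118927041395), np.float64(0.32053200187461456), 0.125) dx 0.00 dy 0.00 dz 8.50
(np.float64(0.4603927658569731), np.float64(0.3066682489122326), 0.125) dx 0.00 dy -1.40 dz -0.00
176 [0.4576 0.2951] dx 0.11 dy -1.18
180 [0.4558 0.2854] dx 0.05 dy -0.99
184 [0.4546 0.2754] dx -0.02 dy -1.00
188 [0.4541 0.2654] dx -0.09 dy -1.01
192 [0.4542 0.2552] dx -0.16 dy -1.01
196 [0.4551 0.245 ] dx -0.23 dy -1.00
200 [0.4566 0.2347] dx -0.30 dy -0.99
204 [0.459  0.2245] dx -0.37 dy -0.98
208 [0.462  0.2144] dx -0.44 dy -0.96
212 [0.4658 0.2045] dx -0.51 dy -0.93
216 [0.4703 0.1948] dx -0.58 dy -0.90
220 [0.4755 0.1854] dx -0.65 dy -0.86
224 [0.4815 0.1763] dx -0.72 dy -0.82
228 [0.4882 0.1676] dx -0.78 dy -0.77
232 [0.4955 0.1593] dx -0.84 dy -0.72
236 [0.5035 0.1516] dx -0.90 dy -0.66
240 [0.5121 0.1444] dx -0.95 dy -0.59
244 [0.5212 0.1379] dx -1.00 dy -0.52
248 [0.5309 0.132 ] dx -1.04 dy -0.45
252 [0.541  0.1268] dx -1.08 dy -0.37
256 [0.5516 0.1224] dx -1.11 dy -0.29
257 [0.5543 0.1214] dx -0.28 dy -0.06
259 [0.5597 0.1196] dx -0.57 dy -0.10
261 [0.5653 0.118 ] dx -0.57 dy -0.08
263 [0.5704 0.1167] dx -0.53 dy -0.06
265.4 [0.576  0.1154] dx -0.57 dy -0.05
```

Call:
carry_out(deltas=[{"dx":1.5,"dy":0.9,"dz":-0.34,"turn":0,"jaw":1},{"dx":2.25,"dy":1.4,"dz":0,"turn":0,"jaw":1},{"dx":2.23,"dy":1.35,"dz":0,"turn":0,"jaw":1},{"dx":0,"dy":0,"dz":1.5,"turn":0,"jaw":1},{"dx":0,"dy":0,"dz":2.5,"turn":0,"jaw":1},{"dx":0,"dy":0,"dz":2.5,"turn":0,"jaw":1},{"dx":0,"dy":0,"dz":2.0,"turn":0,"jaw":1},{"dx":0,"dy":-0.7,"dz":0,"turn":0,"jaw":1},{"dx":0,"dy":-0.7,"dz":0,"turn":0,"jaw":1}])

```text
clock: 14.22
eef_pos: [0.4603, 0.306, 0.1242]
orientation: [-3.141, -0.0, 3.003]
force: [0.7, 0.8, -0.3]
gripper_width: -0.0
finger_force: 0.0
```

Call:
carry_out(deltas=[{"dx":0.11,"dy":-0.6,"dz":0,"turn":0,"jaw":1},{"dx":0,"dy":-0.59,"dz":0,"turn":0,"jaw":1},{"dx":0.05,"dy":-0.99,"dz":0,"turn":0,"jaw":1},{"dx":-0.02,"dy":-1.0,"dz":0,"turn":0,"jaw":1},{"dx":-0.09,"dy":-1.01,"dz":0,"turn":0,"jaw":1},{"dx":-0.16,"dy":-1.01,"dz":0,"turn":0,"jaw":1}])

```text
clock: 14.98
eef_pos: [0.4542, 0.2542, 0.1244]
orientation: [3.142, 0.0, 3.003]
force: [-0.1, -0.4, 0.4]
gripper_width: -0.002
finger_force: 0.1
```

```bash
python3 - <<'E'
from h import *
go()
c=cam('top'); s=cam('side')
f=lambda c:cv2.cvtColor(c['img'],cv2.COLOR_RGB2BGR)
a=cv2.resize(f(c)[130:230,90:190],(400,400),interpolation=cv2.INTER_CUBIC)
b=cv2.resize(f(s)[130:230,170:270],(400,400),interpolation=cv2.INTER_CUBIC)
cv2.imwrite('pics/m6.png',np.hstack([a,b]))
E
```

```text
t 14.97 p [0.4542 0.2542 0.1244] o [3.1416 0.     3.0027] F [-0.1  -0.45  0.41] q [ 0.43  0.34  1.76 -0.    1.04 -1.  ] w -0.002 ff 0.1
```

View pics/m6.png

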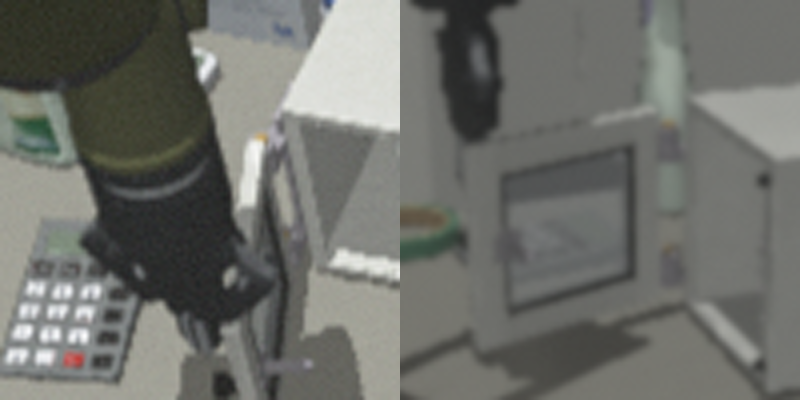

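The fingers push the outer face at (205,340) in the left crop. The door has turned to about 75° and both knuckles are still down. Continuing the swing.

Call:
carry_out(deltas=[{"dx":-0.23,"dy":-1.0,"dz":0,"turn":0,"jaw":1},{"dx":-0.3,"dy":-0.99,"dz":0,"turn":0,"jaw":1},{"dx":-0.37,"dy":-0.98,"dz":0,"turn":0,"jaw":1},{"dx":-0.44,"dy":-0.96,"dz":0,"turn":0,"jaw":1},{"dx":-0.51,"dy":-0.93,"dz":0,"turn":0,"jaw":1},{"dx":-0.58,"dy":-0.9,"dz":0,"turn":0,"jaw":1},{"dx":-0.65,"dy":-0.86,"dz":0,"turn":0,"jaw":1},{"dx":-0.72,"dy":-0.82,"dz":0,"turn":0,"jaw":1},{"dx":-0.78,"dy":-0.77,"dz":0,"turn":0,"jaw":1},{"dx":-0.84,"dy":-0.72,"dz":0,"turn":0,"jaw":1}])

```text
clock: 16.32
eef_pos: [0.4961, 0.1584, 0.1244]
orientation: [-3.142, -0.0, 3.003]
force: [0.2, -0.0, -0.1]
gripper_width: 0.003
finger_force: 0.1
```

Call:
carry_out(deltas=[{"dx":-0.6,"dy":-0.44,"dz":0,"turn":0,"jaw":1},{"dx":-0.6,"dy":-0.42,"dz":0,"turn":0,"jaw":1},{"dx":-0.65,"dy":-0.39,"dz":0,"turn":0,"jaw":1},{"dx":-0.5,"dy":-0.26,"dz":0,"turn":0,"jaw":1},{"dx":-0.5,"dy":-0.26,"dz":0,"turn":0,"jaw":1},{"dx":-0.5,"dy":-0.22,"dz":0,"turn":0,"jaw":1},{"dx":-0.54,"dy":-0.23,"dz":0,"turn":0,"jaw":1},{"dx":-0.4,"dy":-0.14,"dz":0,"turn":0,"jaw":1},{"dx":-0.4,"dy":-0.14,"dz":0,"turn":0,"jaw":1},{"dx":0,"dy":0,"dz":0,"turn":0,"jaw":1}])

```text
clock: 17.58
eef_pos: [0.539, 0.1276, 0.1244]
orientation: [3.142, 0.0, 3.003]
force: [-0.6, 0.3, 0.0]
gripper_width: -0.002
finger_force: 0.1
```

Call:
carry_out(deltas=[{"dx":-0.35,"dy":-0.12,"dz":0,"turn":0,"jaw":1},{"dx":-0.35,"dy":-0.11,"dz":0,"turn":0,"jaw":1},{"dx":-0.3,"dy":-0.08,"dz":0,"turn":0,"jaw":1},{"dx":-0.3,"dy":-0.07,"dz":0,"turn":0,"jaw":1},{"dx":-0.25,"dy":-0.06,"dz":0,"turn":0,"jaw":1},{"dx":-0.2,"dy":-0.04,"dz":0,"turn":0,"jaw":1},{"dx":-0.2,"dy":-0.04,"dz":0,"turn":0,"jaw":1}])

```text
clock: 18.45
eef_pos: [0.5572, 0.1199, 0.1244]
orientation: [-3.142, -0.0, 3.003]
force: [-0.2, -0.4, -0.7]
gripper_width: 0.001
finger_force: 0.1
```

```bash
python3 - <<'E'
from h import *
go()
c=cam('top'); s=cam('side')
f=lambda c:cv2.cvtColor(c['img'],cv2.COLOR_RGB2BGR)
a=cv2.resize(f(c)[130:230,130:230],(400,400),interpolation=cv2.INTER_CUBIC)
b=cv2.resize(f(s)[130:230,190:290],(400,400),interpolation=cv2.INTER_CUBIC)
cv2.imwrite('pics/m7.png',np.hstack([a,b]))
E
```

```text
t 18.45 p [0.5572 0.1199 0.1244] o [-3.1416e+00 -1.0000e-04  3.0028e+00] F [-0.2  -0.37 -0.74] q [ 0.14  0.4   1.66  0.    1.08 -1.29] w 0.001 ff 0.1
```

View pics/m7.png

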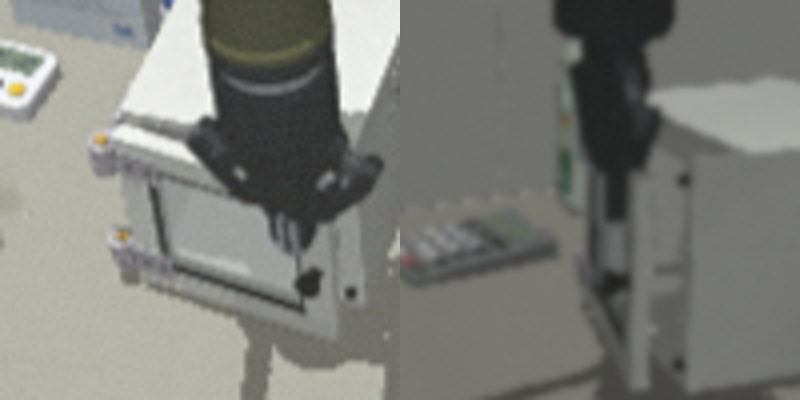

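The door is nearly shut: in the right crop its free edge is at (640,260) and the spear is about to enter at (670,270). Now the slow push into the catch.

Call:
carry_out(deltas=[{"dx":-0.15,"dy":-0.02,"dz":0,"turn":0,"jaw":1},{"dx":-0.15,"dy":-0.02,"dz":0,"turn":0,"jaw":1},{"dx":-0.15,"dy":-0.02,"dz":0,"turn":0,"jaw":1},{"dx":-0.15,"dy":-0.02,"dz":0,"turn":0,"jaw":1}])

```text
clock: 19.05
eef_pos: [0.5627, 0.1185, 0.1244]
orientation: [3.141, -0.001, 3.003]
force: [-1.9, 1.7, 1.6]
gripper_width: 0.0
finger_force: 1.0
```

Call:
carry_out(deltas=[{"dx":-0.1,"dy":-0.01,"dz":0,"turn":0,"jaw":1},{"dx":-0.1,"dy":-0.01,"dz":0,"turn":0,"jaw":1},{"dx":-0.1,"dy":-0.01,"dz":0,"turn":0,"jaw":1}])

```text
clock: 19.42
eef_pos: [0.5651, 0.1179, 0.1243]
orientation: [3.141, -0.002, 3.003]
force: [-3.9, 2.3, 1.3]
gripper_width: 0.0
finger_force: 2.3
```

Call:
carry_out(deltas=[{"dx":-0.1,"dy":0.01,"dz":0,"turn":0,"jaw":1},{"dx":-0.1,"dy":0.01,"dz":0,"turn":0,"jaw":1},{"dx":-0.1,"dy":0.01,"dz":0,"turn":0,"jaw":1}])

```text
clock: 19.8
eef_pos: [0.569, 0.1172, 0.1244]
orientation: [-3.141, 0.0, 3.003]
force: [-4.0, 0.6, 1.3]
gripper_width: 0.0
finger_force: 1.4
```

Call:
carry_out(deltas=[{"dx":-0.1,"dy":0,"dz":0,"turn":0,"jaw":1},{"dx":-0.1,"dy":0,"dz":0,"turn":0,"jaw":1}])

```text
clock: 20.05
eef_pos: [0.5722, 0.1168, 0.1245]
orientation: [-3.141, 0.002, 3.003]
force: [-0.5, -0.3, -0.2]
gripper_width: 0.003
finger_force: 0.3
```

Call:
carry_out(deltas=[{"dx":-0.1,"dy":0,"dz":0,"turn":0,"jaw":1},{"dx":-0.1,"dy":0,"dz":0,"turn":0,"jaw":1}])

```text
clock: 20.3
eef_pos: [0.5733, 0.1167, 0.1244]
orientation: [-3.142, 0.001, 3.003]
force: [-0.5, -0.3, 0.4]
gripper_width: -0.002
finger_force: 0.4
```

Call:
carry_out(deltas=[{"dx":-0.1,"dy":0,"dz":0,"turn":0,"jaw":1},{"dx":-0.1,"dy":0,"dz":0,"turn":0,"jaw":1},{"dx":0,"dy":0,"dz":0,"turn":0,"jaw":1}])

```text
clock: 20.68
eef_pos: [0.5736, 0.1167, 0.1241]
orientation: [-3.141, -0.002, 3.003]
force: [-4.0, 1.2, 1.4]
gripper_width: 0.001
finger_force: 2.3
```

Call:
carry_out(deltas=[{"dx":-0.1,"dy":0,"dz":0,"turn":0,"jaw":1},{"dx":-0.1,"dy":0,"dz":0,"turn":0,"jaw":1},{"dx":0,"dy":0,"dz":0,"turn":0,"jaw":1}])

```text
clock: 21.05
eef_pos: [0.5736, 0.1167, 0.124]
orientation: [-3.141, -0.006, 3.003]
force: [-9.7, 1.1, 4.2]
gripper_width: -0.002
finger_force: 4.4
```

Call:
carry_out(deltas=[{"dx":-0.1,"dy":0,"dz":0,"turn":0,"jaw":1},{"dx":0,"dy":0,"dz":0,"turn":0,"jaw":1}])

```text
clock: 21.3
eef_pos: [0.5736, 0.1166, 0.124]
orientation: [-3.141, -0.008, 3.003]
force: [-10.6, 1.7, 5.8]
gripper_width: -0.002
finger_force: 5.5
```

Solid contact at 10 N with no further travel, after the force peak and drop of the snap-in. Backing off and checking.

Call:
carry_out(deltas=[{"dx":0.5,"dy":0,"dz":0,"turn":0,"jaw":1},{"dx":1.5,"dy":0,"dz":0,"turn":0,"jaw":1},{"dx":3,"dy":0,"dz":0,"turn":0,"jaw":1},{"dx":4,"dy":0,"dz":0,"turn":0,"jaw":1},{"dx":2,"dy":4,"dz":-3,"turn":0,"jaw":1},{"dx":0,"dy":5,"dz":-3,"turn":0,"jaw":1},{"dx":0,"dy":5,"dz":-2,"turn":0,"jaw":1},{"dx":0,"dy":5,"dz":0,"turn":0,"jaw":1},{"dx":0,"dy":0,"dz":0,"turn":0,"jaw":1}])

```text
clock: 22.42
eef_pos: [0.4961, 0.3234, 0.2051]
orientation: [3.138, 0.003, 3.007]
force: [-0.5, -0.6, -0.5]
gripper_width: 0.004
finger_force: 0.0
```

```bash
python3 - <<'E'
from h import *
go()
c=cam('top'); s=cam('side')
f=lambda c:cv2.cvtColor(c['img'],cv2.COLOR_RGB2BGR)
a=cv2.resize(f(c)[100:260,130:290],(400,400),interpolation=cv2.INTER_CUBIC)
b=cv2.resize(f(s)[130:230,220:320],(400,400),interpolation=cv2.INTER_CUBIC)
cv2.imwrite('pics/m8.png',np.hstack([a,b]))
w=cloud(c); x=np.array([np.cos(np.radians(-4.6)),np.sin(np.radians(-4.6))]); y=np.array([-x[1],x[0]])
q=w[...,:2]-[.6816,.1631]; X=q@x; Y=q@y; m=(w[...,2]>.158)&(w[...,2]<.168)&(X<-.07)&(X>-.15)&(abs(Y)<.09)
r=np.polyfit(Y[m],X[m],1); print(m.sum(),'door top strip X vs Y slope deg',np.degrees(np.arctan(r[0])),'X at centre',r[1],X[m].min(),X[m].max(),Y[m].min(),Y[m].max())
h=cv2.cvtColor(c['img'],cv2.COLOR_RGB2HSV); my=(h[...,0]>18)&(h[...,0]<35)&(h[...,1]>150)&(w[...,2]<.03); my[:240]=0; my[:,:224]=0;my[:,269:]=0
print('screw',np.nanmean(w[my],0))
E
```

```text
t 22.43 p [0.4961 0.3234 0.2051] o [3.1384e+00 3.1000e-03 3.0066e+00] F [-0.54 -0.6  -0.46] q [ 0.51  0.35  1.51  0.    1.28 -0.93] w 0.004 ff 0.0
306 door top strip X vs Y slope deg 0.06123480138622348 X at centre -0.08328234390975837 -0.09480297673945343 -0.07055185037879615 -0.08137665294685716 0.08065128173438535
screw [ 0.42052754 -0.01919498  0.01929608]
```

View pics/m8.png

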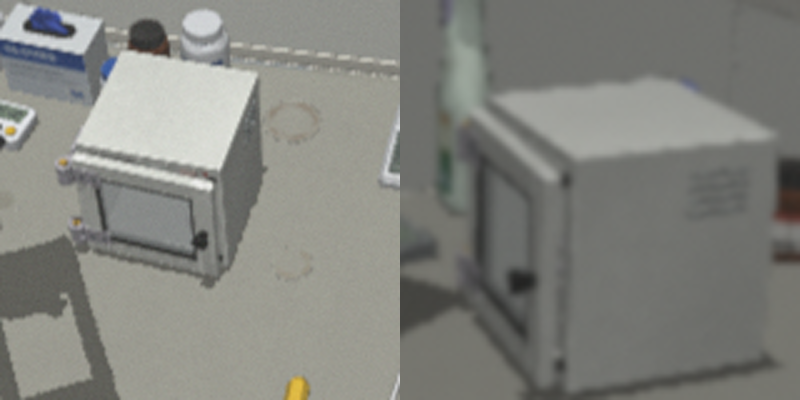

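The door is shut parallel to the front (0.06° off), with its free edge against the stops at (560,270) in the right crop. Both knuckles are down at (65,168) and (80,230), the screwdriver hasn't moved, and the arm is clear.

```bash
python3 -c "
from cell import bot
print(bot.hand_in())"
```

```text
the job is handed in; nothing more can be done
None
```

The door hangs on both pins and is snapped shut in the roller catch, the screwdriver has not moved, and the job was handed in at about 22.5 s; hand-in returned no verdict, and I did not check the vials separately behind the closed door.

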